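# Open the filling doser: transport lock, then the cap of unknown hand

## Task

Get the white filling doser ready for filling: slide its yellow transport lock away from the red cap until it is fully at its end stop, then unscrew the red wing cap. Nobody knows whether this cap has a right-hand or a left-hand thread: try it one way, and if it soon comes up against a stop do not force it, turn it the other way until it comes free. Lift the cap off and finish while holding it in the gripper, level and clearly (about 10 cm) above the doser's top; do not put it down or let go, and leave the things around in place.

Things in the scene. Friction and masses are not known exactly. Their poses are not given: they have to be found in the camera images.
- doser: white low box-shaped machine, 195 (x) x 115 (y) x 55 mm high, fixed to the table. Origin: centre of its underside; z up. Its flat top is 55 mm above the origin. At yaw 0 its steel outlet nose faces -x. The red cap sits on its top at x = +45 mm, y = 0; the lock track runs along its x axis on the -x half of the top. No part of it but lock and cap moves
- port (a point): centre of the filler port on the doser's top, at doser (45, 0, 55) mm, axes as the doser's. Flat quick thread: turning does not lift the cap. One way the cap hits a stop after 0.15 to 0.3 rad (over about 1.2 N m there is forcing); the other way it turns easily to an end wall at about 1.25 rad and lifts off freely at 0.95 to 1.2 rad. Which way is free changes from run to run and cannot be seen
- lock (a joint): travel in m of the transport lock along the doser's -x direction (away from the cap): 0 to 0.003 at the start (its steel tongue lies between two ears of the cap, so the cap can turn only about 4 degrees), 0.035 at the end stop. Friction about 2 N; it stays where it is left
- lock_grip (a point): centre of the yellow grip block of the lock, which moves with it: 34 mm along the doser's x, 20 mm wide along its y, 22 mm high; it stands on a 26 mm wide black foot. The point is 21 mm above the doser's top, the top of the grip 32 mm above it. Nothing stands beside it higher than 6 mm above the doser's top: grip it across its 20 mm width from above
- cap: loose red wing cap, about 80 g, origin: centre of its underside, resting on the doser's top at the port; z up. Round skirt 56 mm across, 21 mm high; two ears on its -x side reach 38 mm from the axis. At the start its x axis is parallel to the doser's within 2 degrees; its turn is its yaw relative to the doser's. Seated it has about 2 mm of play upward and 1.5 mm sideways
- cap_wing (a point): centre of the cap's straight wing (the bar to grip), 32 mm above the cap's origin, axes as the cap's. Wing: 44 mm long along x, 14 mm thick along y, from 21 to 44 mm above the cap's origin; a white dot marks its +x end. Grip it across its 14 mm thickness from above
- cocoa_tin: bystander: round green tin with gold lid, 68 mm across, 91 mm high, left of the doser; origin at the centre of its underside
- date_stamp: bystander: wooden hand stamp 30 x 50 x 68 mm; origin at the centre of its underside
- pencil: bystander: red pencil, 8 x 136 x 8 mm; origin at the centre of its underside
Not all that is in view belongs to the job. Of the things shaped like the cap, the red one is meant.

How it is judged (in metres and radians):
On the way, in this order (a step that is already met when the one before it is completed fails the run):
1. the transport lock is slid to its end stop (within 3 mm) while the cap is still seated and unturned (value of joint lock above 0.032 m and z of cap in the frame of port below 0.005 m and angle between the x axis of cap and the x axis of doser, either way round below 0.3 rad), for 0.2 s.
2. the seated cap is turned at least 45 degrees (angle between the x axis of cap and the x axis of doser, either way round above 0.785 rad and z of cap in the frame of port below 0.006 m and horizontal distance between cap and port below 0.005 m), for 0.1 s.
At the end, for the whole second after the job is handed in: the lock is within 5 mm of its end stop; the cap is held by the fingers, still, level within 20 degrees, its underside at least 6 cm above the doser's top and nothing else carrying it (value of joint lock above 0.03 m and z of cap in the frame of port above 0.06 m and angle between cap's own z axis and vertical below 0.35 rad and contact force between cap and the fingers above 1 N and contact force between cap and doser below 0.1 N and linear speed of cap below 0.03 m/s); the arm keeps its last pose, push and grip.
It fails at once if the cap is forced: pressed against the doser with more than 150 N (contact force between cap and doser above 150 N).
It fails at once if a bystander is moved more than 3 cm (distance of any of cocoa_tin, date_stamp, pencil from where it was at the start of the episode above 0.03 m).
It also fails if it takes over 61 s, if anything falls off the work surface, if the arm or the gripper's body presses on something with over 40 N, if the wrist force passes 120 N, or if a joint passes its speed limit or range.

## Robot

A 7-joint arm with a two-finger parallel gripper is mounted at the origin on a cart in front of the work surface, level with it; the furniture and walls round the work are solid. World frame = base frame: x ahead of the robot, y to its left, z up, the work surface at z = 0. Lengths are in mm, angles in degrees, forces in N, time in s.
With the tool pointing down it reaches from about 400 to 900 mm from the base axis. Payload 5.6 kg.
Tool frame: the origin (TCP) lies between the finger pads; the fingertips stand 8 mm ahead of it and the grasp point (between the pads) lies 11 mm behind it; z points along the fingers, y is the direction in which the jaws open and shut (so a half turn about z gives the same grasp; the last joint's range is limited). The gripper opens to 92 mm and grips with 3 to 60 N. Pads are 20 mm wide; open, the fingers measure 128 mm over their backs; the gripper's body (75 mm by 189 mm) begins 69 mm behind the grasp point.
Start: joints at [64.229, 26.786, -0.665, 91.828, 0.344, 61.387, -3.226], TCP at [257.148, -596.979, 222.592] pointing down, gripper open.
Joint ranges: [-144.91, 144.91], [-17.63, 115.5], [-89.93, 88.59], [15.96, 139.68], [-74.01, 254.01], [8.47, 105.57], [-167.45, 167.45]. Speed limits (degrees/s): [147.25, 147.25, 180, 180, 180, 180, 180].

## Interface

Orientations are given as a 3x3 rotation matrix whose columns are the frame's x, y, z axes.
In Python, from station import ctrl, imaging gives the robot as it stands.
- The arm moves only by the tool arm_command, never from a script. Its argument "series" is a list of rows, each an object with "dr": the turn, a rotation vector about the tool's x, y, z in rad, a list of three; "dp": the shift along the tool's x, y, z in m, a list of three; "claw": the finger opening in m, from 0 to 0.0919. A call has 1 to 20 rows; each row is the pose to reach, as a shift and turn from the pose commanded when the call began, along the tool's axes at that moment; what a row does not reach only later rows make up. A row lasts 1/12 s, in which the tool goes at most 41.7 mm and 7.16 degrees, less where a joint would pass 70% of its speed; a pose out of reach is approached as far as the arm can. A call with a gripper value outside its range is refused whole. The fingers move at their own pace and stop on an object; "force" is the grip in N (left out, the last holds). Time passes only in rows, so rows that repeat a pose let the fingers close. It gives the time, the measured TCP pose, the force and the opening at its end, in the units of the state.
- ctrl.read_state(): the state, without advancing time (a new reading comes with each control period).
- imaging.camera(name): name is "scene" or "top"; returns the picture (400x640x3 uint8, red, green, blue); there is no depth.
- imaging.calibration(name): a dict with "fx", "fy", "cx", "cy" (pixels), "extrinsics" (4x4, takes a point from world to camera coordinates). Camera axes: x right, y down, z forward; pixel columns grow to the right and rows downward; lengths in mm; the calibration is good to about 2 mm. A picture is of the moment at which its call begins. calibration takes no time and is no camera call.
- ctrl.hand_in(): hands the job in, once; it reports no verdict.
Trained networks look in the newest picture that a camera, given by its name, has taken for a name from the list of things; names that differ only in an ending like _2 or _b are one class to them, and where a whole thing is asked for, a point or a joint stands for the part that bears it (a point fixed in the world has none). Each returns a list of dicts, best first, with "p" (0 to 1); they miss things now and then, are a little off and sometimes report something else, mostly with a low value. They report only what shows in the picture. A call takes as long as a camera call. They do not tell look-alikes from the thing itself.
- imaging.masks_of(camera, label): "mask" (400x640 bool, what is visible of it) and "centre" ([column, row] in pixels, amid what is visible of it).
The state is a dict: "time_s": time; "joints": joint angles; "dq": joint speeds; "joint_efforts": joint torques, N m; "tool_pos": TCP position; "orientation": TCP orientation; "force": force on the tool from outside, world axes, zero at the start; "torque": the same for the moment, N m; "grip_width": opening from 0.0 (shut) to 1.0 (fully open).
Only numpy, scipy, OpenCV 4.12 (cv2) and the standard library are available. Lean on these libraries where they do the work, as an engineer would, in place of code of your own. Each camera call takes 0.05 s, during which the arm holds its last target.

## Working session

There is one attempt and no reset: what is moved stays moved. The work goes in short steps, Python scripts to look and compute and a tool call to move; the robot and the scene stay as the last step left them, time stands still between calls to the robot, and variables do not carry over. Pictures are saved under pics/ and viewed, and the job is handed in when it is done.

Besides the shell and the picture viewer there is one more tool, called by a JSON object that holds its "name" and its "arguments", one argument or row to a line. arm_command: Moves the arm, as the interface text tells. Its arguments: {"type":"object","properties":{"series":{"type":"array","items":{"type":"object","properties":{"dr":{"type":"array","items":{"type":"number"}},"dp":{"type":"array","items":{"type":"number"}},"claw":{"type":"number"}}}},"force":{"type":"number"}},"required":["series"]}

```bash
mkdir -p pics; ls; python3 - <<'E'
from station import ctrl, imaging
import cv2,numpy as np
np.set_printoptions(precision=3,suppress=True)
for n in ["scene","top"]:
    im=imaging.camera(n); cv2.imwrite(f"pics/{n}0.png",im[:,:,::-1])
    c=imaging.calibration(n); print(n,c)
    for l in ["doser","cap","lock_grip","cap_wing"]:
        for d in imaging.masks_of(n,l)[:3]: print(l,d["p"],d["centre"],d["mask"].sum())
print(ctrl.read_state())
E
```

```text
pics
scene {'fx': 433.014473143324, 'fy': 433.014473143324, 'cx': 328.3040092101788, 'cy': 199.7510958514423, 'extrinsics': array([[  -0.79 ,   -0.613,   -0.012,  483.853],
       [  -0.475,    0.625,   -0.619,  253.668],
       [   0.387,   -0.484,   -0.785, 1103.24 ],
       [   0.   ,    0.   ,    0.   ,    1.   ]])}
doser 0.94 [325.1, 197.5] 2262
cap 0.6 [306.1, 181.3] 314
cap 0.54 [319.3, 157.4] 265
lock_grip 0.63 [330.9, 191.8] 167
cap_wing 0.66 [308.5, 181.2] 298
cap_wing 0.48 [319.6, 157.8] 245
top {'fx': 406.28152717245445, 'fy': 406.28152717245445, 'cx': 325.72766810928596, 'cy': 193.29029492990725, 'extrinsics': array([[   0.007,   -1.   ,   -0.005,   82.311],
       [  -0.994,   -0.007,   -0.113,  554.059],
       [   0.113,    0.006,   -0.994, 1145.982],
       [   0.   ,    0.   ,    0.   ,    1.   ]])}
doser 0.72 [336.2, 184.6] 2412
cap 0.81 [380.6, 145.7] 315
cap 0.71 [335.7, 158.2] 328
cap 0.17 [336.1, 184.6] 2485
lock_grip 0.71 [336.5, 189.2] 91
cap_wing 0.74 [382.1, 145.3] 345
{'time_s': 0.5, 'joints': array([64.228, 26.787, -0.666, 91.83 ,  0.343, 61.387, -3.225]), 'dq': array([-0.071, -0.096, -0.014, -0.031,  0.024,  0.067, -0.095]), 'joint_efforts': array([ -0.   , -51.998,  -0.013, -24.384,  -0.057,   0.012,   0.   ]), 'tool_pos': array([ 257.163, -596.945,  222.557]), 'orientation': array([[ 0.918,  0.396, -0.   ],
       [ 0.396, -0.918,  0.   ],
       [-0.   , -0.   , -1.   ]]), 'force': array([0.984, 0.278, 0.332]), 'torque': array([-0.011,  0.058, -0.016]), 'grip_width': 0.9974530908610735}
```

```bash
python3 - <<'E'
import cv2
a=cv2.imread("pics/top0.png");b=cv2.imread("pics/scene0.png")
cv2.imwrite("pics/tz.png",cv2.resize(a[100:250,240:440],None,fx=4,fy=4,interpolation=cv2.INTER_CUBIC))
cv2.imwrite("pics/sz.png",cv2.resize(b[110:260,220:420],None,fx=4,fy=4,interpolation=cv2.INTER_CUBIC))
E
```

```text
(no output)
```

View pics/tz.png

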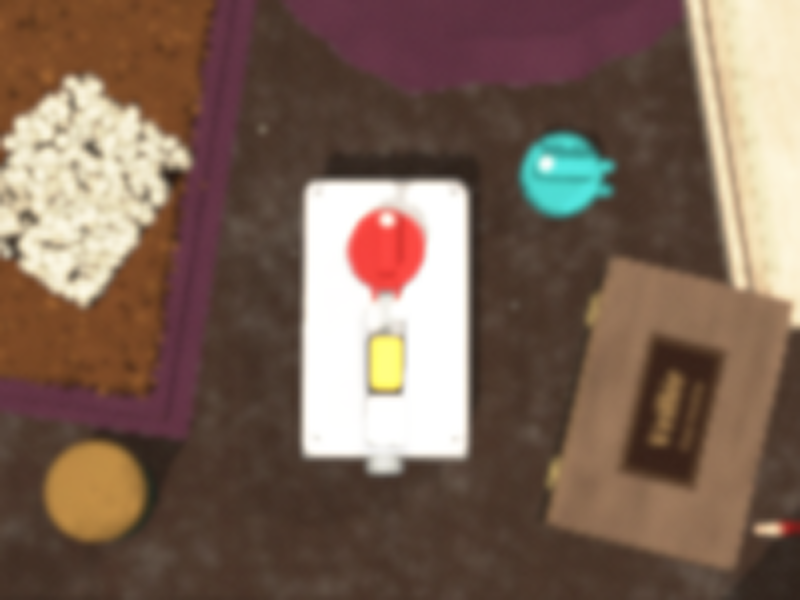

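View pics/sz.png

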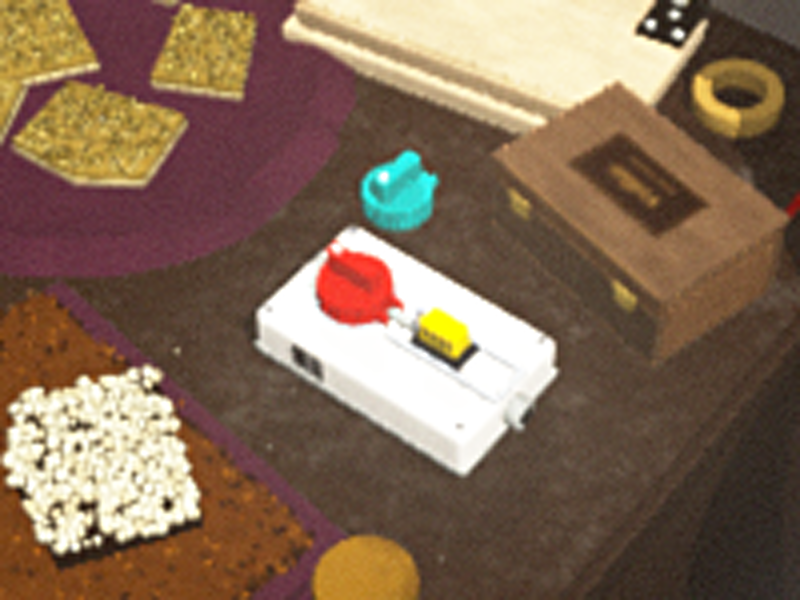

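View pics/scene0.png

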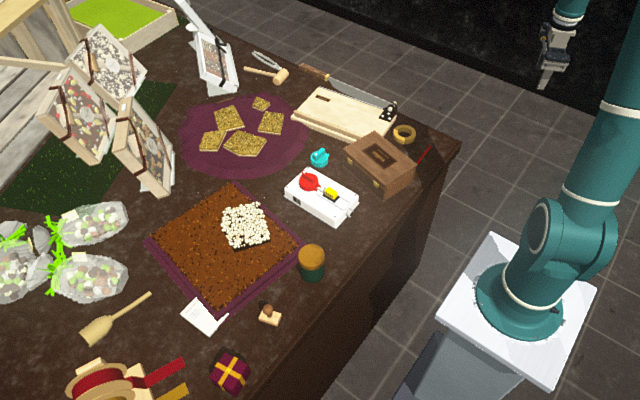

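```bash
cat > h.py <<'E'
from station import ctrl, imaging
import cv2,numpy as np
np.set_printoptions(precision=4,suppress=True)
def ray(n,uv,z):
    c=imaging.calibration(n);E=c["extrinsics"];R=E[:3,:3];t=E[:3,3]
    o=-R.T@t; d=R.T@np.array([(uv[0]-c["cx"])/c["fx"],(uv[1]-c["cy"])/c["fy"],1])
    return (o+d*(z-o[2])/d[2])
def proj(n,P):
    c=imaging.calibration(n);E=c["extrinsics"];p=np.atleast_2d(P)@E[:3,:3].T+E[:3,3]
    return np.c_[p[:,0]/p[:,2]*c["fx"]+c["cx"],p[:,1]/p[:,2]*c["fy"]+c["cy"]]
def blob(im,kind,near,r=50):
    i=im.astype(int);R,G,B=i[...,0],i[...,1],i[...,2]
    m={'y':(R>170)&(G>150)&(B<110),'r':(R>150)&(G<110)&(B<110),'w':(R>200)&(G>200)&(B>200)}[kind]
    mm=np.zeros(m.shape,bool);a,b=near;mm[b-r:b+r,a-r:a+r]=m[b-r:b+r,a-r:a+r]
    k,l,s,c=cv2.connectedComponentsWithStats(mm.astype(np.uint8))
    j=1+np.argmax(s[1:,4]);return (l==j),c[j],s[j]
E
python3 - <<'E'
from h import *
for n,near in [("top",(336,184)),("scene",(320,190))]:
    im=cv2.imread(f"pics/{n}0.png")[:,:,::-1]
    for k,z in [('y',87),('r',80),('w',55)]:
        m,c,s=blob(im,k,near); print(n,k,c,s,ray(n,c,z))
    m,_,_=blob(im,'w',near)
    pts=cv2.findContours(m.astype(np.uint8),0,2)[0][0]; r=cv2.minAreaRect(pts); 
    print([ray(n,q,55)[:2] for q in cv2.boxPoints(r)],r)
E
```

```text
top y [336.     196.3571] [333 195   7   3  14] [538.8414  57.4712  87.    ]
top r [336.122 162.748] [328 154  18  19 246] [634.3052  57.4075  80.    ]
top w [335.7282 182.059 ] [ 316  146   41   71 2171] [583.2111  57.7906  55.    ]
[array([687.662 , 115.0558]), array([688.3694,  -0.0726]), array([486.8903,   0.1625]), array([486.1015, 113.045 ])] ((336.0, 181.0), (70.0, 40.0), 90.0)
scene y [330.8352 192.4176] [325 187  13  12  91] [550.7391  66.1197  87.    ]
scene r [308.3945 181.827 ] [299 172  21  19 289] [629.9651  69.5368  80.    ]
scene w [323.6255 198.8591] [ 285  167   74   61 1944] [568.7914  76.986   55.    ]
[array([679.3097, 138.0559]), array([717.194 ,  -3.0901]), array([485.519 ,   6.2425]), array([463.5447, 137.4951])] ((321.1348571777344, 195.58425903320312), (70.38385772705078, 40.06792068481445), 32.0053825378418)
```

```bash
cat >> h.py <<'E'
from scipy.optimize import minimize
def box(x,y,yaw,sx,sy,z0,z1):
    a=np.array([[i*sx/2,j*sy/2,z] for i in(-1,1) for j in(-1,1) for z in(z0,z1)]);c,s=np.cos(yaw),np.sin(yaw)
    return a@np.array([[c,s,0],[-s,c,0],[0,0,1]])+[x,y,0]
def cover(n,P):
    q=proj(n,P).astype(np.float32);h=cv2.convexHull(q)
    S=8;im=np.zeros((400*S//2,640*S//2),np.uint8)
    # crop window cols 160-480, rows 100-300
    hh=((h-np.array([160,100])+.5)*S); im=np.zeros((200*S,320*S),np.uint8)
    cv2.fillConvexPoly(im,np.round(hh).astype(np.int32),255)
    return cv2.resize(im,(320,200),interpolation=cv2.INTER_AREA)/255.
def fit(masks,gen,x0,steps):
    def f(p):
        e=0
        for n,m in masks.items():
            e+=np.abs(cover(n,gen(p))-m[100:300,160:480]).sum()
        return e
    x0=np.array(x0,float)
    S=np.vstack([x0]+[x0+np.eye(len(x0))[i]*steps[i] for i in range(len(x0))])
    r=minimize(f,x0,method="Nelder-Mead",options=dict(initial_simplex=S,xatol=.05,fatol=.1))
    return r.x,r.fun
E
python3 - <<'E'
from h import *
ms={};
for n in ["top","scene"]:
    im=imaging.camera(n)
    ms[n]={}
    for l in ["doser","lock_grip","cap"]:
        L=[d for d in imaging.masks_of(n,l)]
        for d in L: print(n,l,d["p"],d["centre"],d["mask"].sum())
        ms[n][l]=L[0]["mask"]
    i=im.astype(int);R,G,B=i[...,0],i[...,1],i[...,2]
    sub=np.zeros(R.shape,bool);sub[120:240,270:375]=1
    # soft yellowness / redness
    m=sub&(R-B>60)&(G-B>60)&(R>150); k,l,s,c=cv2.connectedComponentsWithStats(m.astype(np.uint8)); j=1+np.argmax(s[1:,4]);ms[n]['y']=l==j; print('y',c[j],s[j],ray(n,c[j],87))
    m=sub&(R-B>70)&(R-G>70);k,l,s,c=cv2.connectedComponentsWithStats(m.astype(np.uint8)); j=1+np.argmax(s[1:,4]);ms[n]['r']=l==j; print('r',c[j],s[j])
th=np.linspace(0,2*np.pi,60)
def capgen(p):
    a=np.array([[28*np.cos(t),28*np.sin(t),z] for t in th for z in(55,76)])
    w=box(0,0,0,44,14,76,99);return np.vstack([a,w])+[p[0],p[1],0]
for cams in (["top"],["scene"],["top","scene"]):
    print(cams,"doser",fit({n:ms[n]["doser"] for n in cams},lambda p:box(p[0],p[1],p[2]/100,195,115,0,55),[585,57,0],[5,5,3]))
    print("lock",fit({n:ms[n]["y"] for n in cams},lambda p:box(p[0],p[1],0,34,20,65,87),[545,57],[5,5]))
    print("cap",fit({n:ms[n]["r"] for n in cams},capgen,[630,57],[5,5]))
E
```

```text
top doser 0.86 [336.6, 184.7] 2304
top lock_grip 0.52 [334.5, 189.2] 93
top cap 0.86 [378.6, 144.8] 334
y [336.069  190.3017] [332 184   9  14 116] [555.6703  57.3547  87.    ]
r [336.09   162.4051] [327 152  19  23 311]
scene doser 0.72 [328.3, 199.0] 2266
scene lock_grip 0.65 [330.6, 193.4] 172
scene lock_grip 0.63 [308.6, 180.5] 365
scene cap 0.75 [320.4, 157.3] 249
scene cap 0.58 [309.6, 180.9] 338
y [275.2746 125.9577] [270 120  12  14 142] [860.6439 -44.2147  87.    ]
r [308.4452 181.5452] [299 170  22  21 310]
['top'] doser (array([592.4113,  59.0508,  -0.2241]), np.float64(516.0470588235294))
lock (array([557.5462,  56.8935]), np.float64(20.011764705882356))
cap (array([638.9928,  57.2116]), np.float64(36.84705882352941))
['scene'] doser (array([595.2272,  56.7924,  -4.3744]), np.float64(602.9490196078432))
lock (array([545.9375,  56.375 ]), np.float64(276.7725490196078))
cap (array([638.5409,  60.4614]), np.float64(46.66274509803921))
['top', 'scene'] doser (array([592.6072,  58.4979,  -0.8736]), np.float64(1139.113725490196))
lock (array([557.454 ,  56.7132]), np.float64(295.83137254901965))
cap (array([639.1771,  58.3461]), np.float64(91.15686274509804))
```

```bash
python3 - <<'E'
from h import *
from scipy.interpolate import RegularGridInterpolator
im=cv2.imread("pics/top0.png")[:,:,::-1].astype(float).mean(2)
# subpixel left and right edges of the white top per row, level 130
for z in (55,):
  L=[];Rr=[]
  for r in range(152,210):
    row=im[r]
    c=np.arange(300,326); i=[k for k in c if row[k]<130<=row[k+1]][-1]; L.append(ray("top",(i+(130-row[i])/(row[i+1]-row[i]),r),z)[:2])
    c=np.arange(345,370); i=[k for k in c if row[k]>=130>row[k+1]][-1]; Rr.append(ray("top",(i+(row[i]-130)/(row[i]-row[i+1]),r),z)[:2])
  for A in (np.array(L),np.array(Rr)):
    p=np.polyfit(A[:,0],A[:,1],1);print("yaw",p[0],"y at 588:",np.polyval(p,588),np.std(A[:,1]-np.polyval(p,A[:,0])))
T=[];Bm=[]
for c in list(range(320,328))+list(range(344,352)):
    col=im[:,c]
    i=[k for k in range(135,155) if col[k]<130<=col[k+1]][0];T.append(ray("top",(c,i+(130-col[i])/(col[i+1]-col[i])),55)[:2])
    i=[k for k in range(205,225) if col[k]>=130>col[k+1]][0];Bm.append(ray("top",(c,i+(col[i]-130)/(col[i]-col[i+1])),55)[:2])
for A in (np.array(T),np.array(Bm)):
    p=np.polyfit(A[:,1],A[:,0],1);print("yaw",-p[0],"x at 57:",np.polyval(p,57))
# scene yellow
i=cv2.imread("pics/scene0.png")[:,:,::-1].astype(int);R,G,B=i[...,0],i[...,1],i[...,2]
m=np.zeros(R.shape,bool);m[175:210,315:345]=1
m&=(R-B>60)&(G-B>60)&(R>130)
print(m.sum(),np.argwhere(m).mean(0)[::-1])
print("lock",fit({"scene":m},lambda p:box(p[0],p[1],0,34,20,65,87),[557,57],[5,5]))
E
```

```text
yaw -0.0009886410149160712 y at 588: 117.08285822294526 0.22730255677233868
yaw -0.0009661189894557042 y at 588: -2.3800255257642005 0.04051697300131518
yaw 0.005866396925955068 x at 57: 692.7673432611834
yaw -2.0891679613396088e-05 x at 57: 491.49345541120726
113 [330.7965 192.7788]
lock (array([555.3984,  60.418 ]), np.float64(22.337254901960783))
```

{"name": "arm_command", "arguments": {
  "series": [
    {"dp": [0.5343, -0.4831, 0.0226], "dr": [0, 0, -2.734], "claw": 0.05},
    {"dp": [0.5343, -0.4831, 0.0226], "dr": [0, 0, -2.734], "claw": 0.05},
    {"dp": [0.5343, -0.4831, 0.0226], "dr": [0, 0, -2.734], "claw": 0.05},
    {"dp": [0.5343, -0.4831, 0.0226], "dr": [0, 0, -2.734], "claw": 0.05},
    {"dp": [0.5343, -0.4831, 0.0226], "dr": [0, 0, -2.734], "claw": 0.05},
    {"dp": [0.5343, -0.4831, 0.0226], "dr": [0, 0, -2.734], "claw": 0.05},
    {"dp": [0.5343, -0.4831, 0.0226], "dr": [0, 0, -2.734], "claw": 0.05},
    {"dp": [0.5343, -0.4831, 0.0226], "dr": [0, 0, -2.734], "claw": 0.05},
    {"dp": [0.5343, -0.4831, 0.0226], "dr": [0, 0, -2.734], "claw": 0.05},
    {"dp": [0.5343, -0.4831, 0.0226], "dr": [0, 0, -2.734], "claw": 0.05},
    {"dp": [0.5343, -0.4831, 0.0226], "dr": [0, 0, -2.734], "claw": 0.05},
    {"dp": [0.5343, -0.4831, 0.0226], "dr": [0, 0, -2.734], "claw": 0.05},
    {"dp": [0.5343, -0.4831, 0.0226], "dr": [0, 0, -2.734], "claw": 0.05},
    {"dp": [0.5343, -0.4831, 0.0226], "dr": [0, 0, -2.734], "claw": 0.05},
    {"dp": [0.5343, -0.4831, 0.0226], "dr": [0, 0, -2.734], "claw": 0.05},
    {"dp": [0.5343, -0.4831, 0.0226], "dr": [0, 0, -2.734], "claw": 0.05},
    {"dp": [0.5343, -0.4831, 0.0226], "dr": [0, 0, -2.734], "claw": 0.05},
    {"dp": [0.5343, -0.4831, 0.0226], "dr": [0, 0, -2.734], "claw": 0.05},
    {"dp": [0.5343, -0.4831, 0.0226], "dr": [0, 0, -2.734], "claw": 0.05},
    {"dp": [0.5343, -0.4831, 0.0226], "dr": [0, 0, -2.734], "claw": 0.05}
  ]
}}

```text
time_s: 2.57
tool_pos: [557.0, 60.0, 199.9]
orientation: [[-0.975, 0.224, -0.0], [0.224, 0.975, 0.001], [0.0, 0.001, -1.0]]
force: [0.1, -0.6, -0.3]
grip_width: 0.545
```

{"name": "arm_command", "arguments": {
  "series": [
    {"dr": [0, 0, -0.235], "dp": [0, 0, 0], "claw": 0.05},
    {"dr": [0, 0, -0.235], "dp": [0, 0, 0], "claw": 0.05},
    {"dr": [0, 0, -0.235], "dp": [0, 0, 0], "claw": 0.05},
    {"dr": [0, 0, -0.235], "dp": [0, 0, 0], "claw": 0.05},
    {"dr": [0, 0, -0.235], "dp": [0, 0, 0], "claw": 0.05}
  ]
}}

```text
time_s: 2.98
tool_pos: [556.8, 57.9, 200.0]
orientation: [[-1.0, 0.003, 0.0], [0.003, 1.0, -0.0], [-0.0, -0.0, -1.0]]
force: [-0.6, 0.1, 0.6]
grip_width: 0.546
```

```bash
python3 - <<'E'
from h import *
s=ctrl.read_state();print(s["time_s"],s["joints"],s["tool_pos"],s["orientation"])
for n in ("top","scene"):
    a=imaging.camera(n)[:,:,::-1]; cv2.imwrite(f"pics/{n}1.png",cv2.resize(a[100:250,240:440],None,fx=4,fy=4,interpolation=cv2.INTER_CUBIC))
E
```

```text
2.9833 [ 26.6605  27.4825 -46.6004 103.6622  23.0818  58.8273  60.8746] [556.7844  57.871  200.0006] [[-1.      0.003   0.    ]
 [ 0.003   1.     -0.0001]
 [-0.     -0.0001 -1.    ]]
```

View pics/scene1.png

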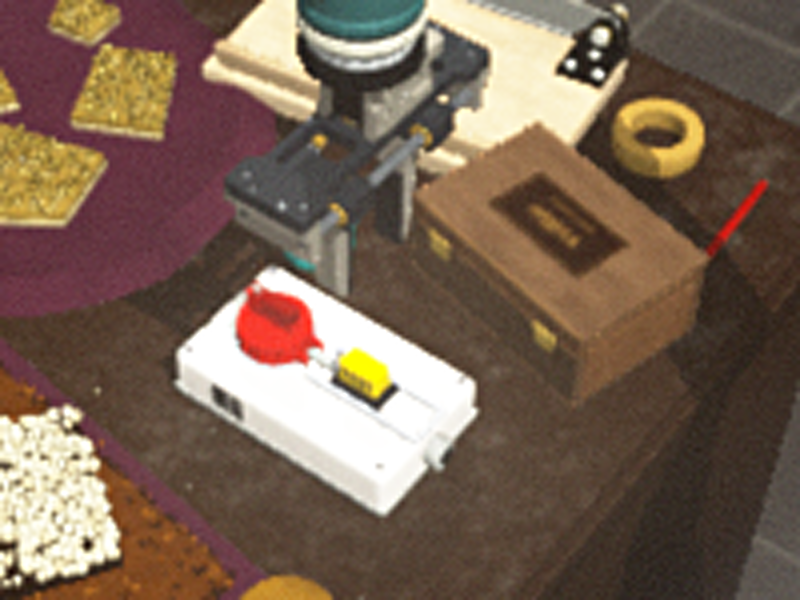

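```bash
python3 - <<'E'
from h import *
for n in ("top","scene"): print(imaging.calibration(n))
E
```

```text
{'fx': 406.28152717245445, 'fy': 406.28152717245445, 'cx': 325.72766810928596, 'cy': 193.29029492990725, 'extrinsics': array([[   0.0073,   -1.    ,   -0.0048,   82.3111],
       [  -0.9935,   -0.0067,   -0.1132,  554.0585],
       [   0.1132,    0.0056,   -0.9936, 1145.9817],
       [   0.    ,    0.    ,    0.    ,    1.    ]])}
{'fx': 433.014473143324, 'fy': 433.014473143324, 'cx': 328.3040092101788, 'cy': 199.7510958514423, 'extrinsics': array([[  -0.7902,   -0.6128,   -0.012 ,  483.8529],
       [  -0.4752,    0.6249,   -0.6195,  253.6679],
       [   0.3871,   -0.4838,   -0.7849, 1103.2404],
       [   0.    ,    0.    ,    0.    ,    1.    ]])}
```

View pics/top1.png

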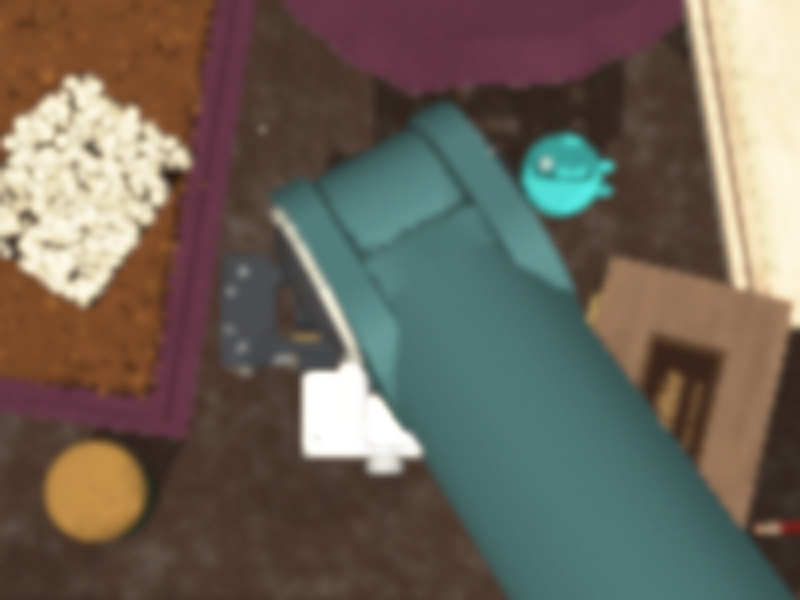

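{"name": "arm_command", "arguments": {
  "series": [
    {"dp": [0, 0, 0.03], "claw": 0.05},
    {"dp": [0, 0, 0.06], "claw": 0.05},
    {"dp": [0, 0, 0.09], "claw": 0.05},
    {"dp": [0, 0, 0.105], "claw": 0.05},
    {"dp": [0, 0, 0.115], "claw": 0.05},
    {"dp": [0, 0, 0.12], "claw": 0.05},
    {"dp": [0, 0, 0.125], "claw": 0.05},
    {"dp": [0, 0, 0.125], "claw": 0.05},
    {"dp": [0, 0, 0.125], "claw": 0.05}
  ]
}}

```text
invalid input
```

```bash
python3 - <<'E'
from h import *
for n in ("scene",):
    a=imaging.camera(n)[:,:,::-1]; cv2.imwrite(f"pics/{n}2.png",cv2.resize(a[130:250,240:400],None,fx=5,fy=5,interpolation=cv2.INTER_CUBIC))
E
```

```text
(no output)
```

View pics/scene2.png

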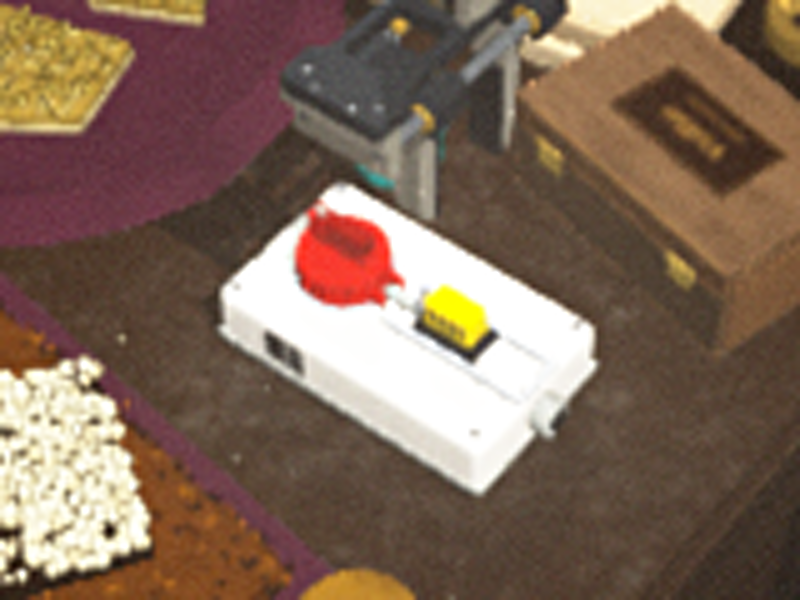

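{"name": "arm_command", "arguments": {
  "series": [
    {"dp": [0, 0, 0.03], "dr": [0, 0, 0], "claw": 0.05},
    {"dp": [0, 0, 0.06], "dr": [0, 0, 0], "claw": 0.05},
    {"dp": [0, 0, 0.09], "dr": [0, 0, 0], "claw": 0.05},
    {"dp": [0, 0, 0.105], "dr": [0, 0, 0], "claw": 0.05},
    {"dp": [0, 0, 0.112], "dr": [0, 0, 0], "claw": 0.05},
    {"dp": [0, 0, 0.112], "dr": [0, 0, 0], "claw": 0.05}
  ]
}}

```text
time_s: 3.63
tool_pos: [555.9, 58.1, 86.6]
orientation: [[-1.0, 0.0, -0.003], [0.0, 1.0, -0.0], [0.003, -0.0, -1.0]]
force: [0.6, -0.2, 0.5]
grip_width: 0.543
```

```bash
python3 - <<'E'
from h import *
for n in ("scene",):
    a=imaging.camera(n)[:,:,::-1]; cv2.imwrite(f"pics/{n}3.png",cv2.resize(a[130:250,240:400],None,fx=5,fy=5,interpolation=cv2.INTER_CUBIC))
E
```

```text
(no output)
```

View pics/scene3.png

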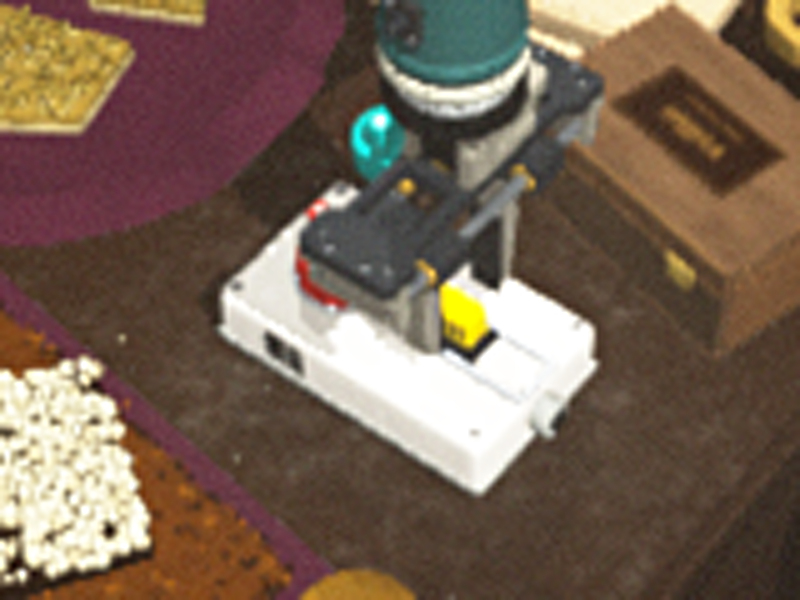

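{"name": "arm_command", "arguments": {
  "series": [
    {"dp": [0, 0, 0.007], "dr": [0, 0, 0], "claw": 0.05},
    {"dp": [0, 0, 0.013], "dr": [0, 0, 0], "claw": 0.05},
    {"dp": [0, 0, 0.013], "dr": [0, 0, 0], "claw": 0.03},
    {"dp": [0, 0, 0.013], "dr": [0, 0, 0], "claw": 0.01},
    {"dp": [0, 0, 0.013], "dr": [0, 0, 0], "claw": 0.01},
    {"dp": [0, 0, 0.013], "dr": [0, 0, 0], "claw": 0.01},
    {"dp": [0, 0, 0.013], "dr": [0, 0, 0], "claw": 0.01},
    {"dp": [0, 0, 0.013], "dr": [0, 0, 0], "claw": 0.01}
  ],
  "force": 20
}}

```text
time_s: 4.35
tool_pos: [557.0, 57.2, 75.3]
orientation: [[-1.0, 0.0, 0.0], [0.0, 1.0, -0.001], [-0.0, -0.001, -1.0]]
force: [-1.1, -3.2, 3.3]
grip_width: 0.215
```

{"name": "arm_command", "arguments": {
  "series": [
    {"dp": [0.004, -0.001, 0], "dr": [0, 0, 0], "claw": 0.01},
    {"dp": [0.008, -0.001, 0], "dr": [0, 0, 0], "claw": 0.01},
    {"dp": [0.012, -0.001, 0], "dr": [0, 0, 0], "claw": 0.01},
    {"dp": [0.016, -0.001, 0], "dr": [0, 0, 0], "claw": 0.01},
    {"dp": [0.02, -0.001, 0], "dr": [0, 0, 0], "claw": 0.01},
    {"dp": [0.024, -0.001, 0], "dr": [0, 0, 0], "claw": 0.01},
    {"dp": [0.027, -0.001, 0], "dr": [0, 0, 0], "claw": 0.01},
    {"dp": [0.03, -0.001, 0], "dr": [0, 0, 0], "claw": 0.01},
    {"dp": [0.03, -0.001, 0], "dr": [0, 0, 0], "claw": 0.01}
  ],
  "force": 25
}}

```text
time_s: 5.1
tool_pos: [526.2, 57.1, 75.2]
orientation: [[-1.0, -0.0, -0.0], [-0.0, 1.0, -0.0], [0.0, -0.0, -1.0]]
force: [-0.2, -0.8, 5.7]
grip_width: 0.213
```

{"name": "arm_command", "arguments": {
  "series": [
    {"dp": [0.002, 0, 0], "dr": [0, 0, 0], "claw": 0.01},
    {"dp": [0.004, 0, 0], "dr": [0, 0, 0], "claw": 0.01},
    {"dp": [0.006, 0, 0], "dr": [0, 0, 0], "claw": 0.01},
    {"dp": [0.007, 0, 0], "dr": [0, 0, 0], "claw": 0.01},
    {"dp": [0.008, 0, 0], "dr": [0, 0, 0], "claw": 0.01},
    {"dp": [0.008, 0, 0], "dr": [0, 0, 0], "claw": 0.01},
    {"dp": [0.008, 0, 0], "dr": [0, 0, 0], "claw": 0.01},
    {"dp": [0.008, 0, 0], "dr": [0, 0, 0], "claw": 0.01}
  ]
}}

```text
time_s: 5.77
tool_pos: [523.1, 57.1, 75.3]
orientation: [[-1.0, 0.0, 0.008], [0.0, 1.0, 0.002], [-0.008, 0.002, -1.0]]
force: [13.6, -0.9, -7.4]
grip_width: 0.218
```

```bash
python3 - <<'E'
from h import *
s=ctrl.read_state();print(s["force"],s["tool_pos"])
for n in ("scene",):
    a=imaging.camera(n)[:,:,::-1]; cv2.imwrite(f"pics/{n}4.png",cv2.resize(a[130:250,240:400],None,fx=5,fy=5,interpolation=cv2.INTER_CUBIC))
E
```

```text
[13.5787 -0.9442 -7.3964] [523.0829  57.0849  75.301 ]
```

View pics/scene4.png

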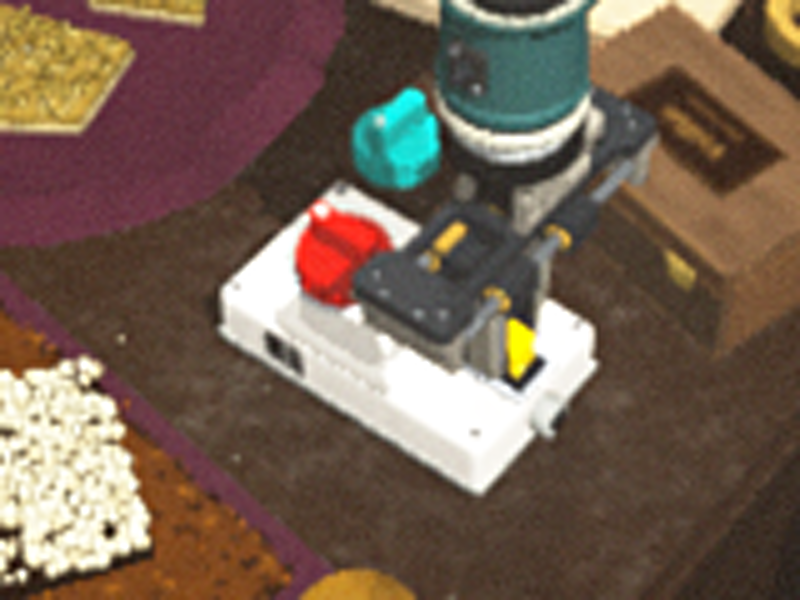

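{"name": "arm_command", "arguments": {
  "series": [
    {"dp": [-0.003, 0, 0], "dr": [0, 0, 0], "claw": 0.01},
    {"dp": [-0.004, 0, 0], "dr": [0, 0, 0], "claw": 0.02},
    {"dp": [-0.004, 0, 0], "dr": [0, 0, 0], "claw": 0.05},
    {"dp": [-0.004, 0, 0], "dr": [0, 0, 0], "claw": 0.05},
    {"dp": [-0.004, 0, 0], "dr": [0, 0, 0], "claw": 0.05},
    {"dp": [-0.004, 0, 0], "dr": [0, 0, 0], "claw": 0.05},
    {"dp": [-0.004, 0, -0.03], "dr": [0, 0, 0], "claw": 0.05},
    {"dp": [-0.004, 0, -0.065], "dr": [0, 0, 0], "claw": 0.05},
    {"dp": [-0.004, 0, -0.07], "dr": [0, 0, 0], "claw": 0.05},
    {"dp": [-0.004, 0, -0.07], "dr": [0, 0, 0], "claw": 0.05}
  ]
}}

```text
time_s: 6.65
tool_pos: [523.9, 57.4, 146.8]
orientation: [[-1.0, 0.0, 0.004], [0.0, 1.0, -0.0], [-0.004, -0.0, -1.0]]
force: [0.2, 1.3, -0.4]
grip_width: 0.543
```

```bash
python3 - <<'E'
from h import *
for n in ("scene",):
    a=imaging.camera(n)[:,:,::-1]; cv2.imwrite(f"pics/{n}5.png",cv2.resize(a[130:250,240:400],None,fx=5,fy=5,interpolation=cv2.INTER_CUBIC))
E
```

```text
(no output)
```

View pics/scene5.png

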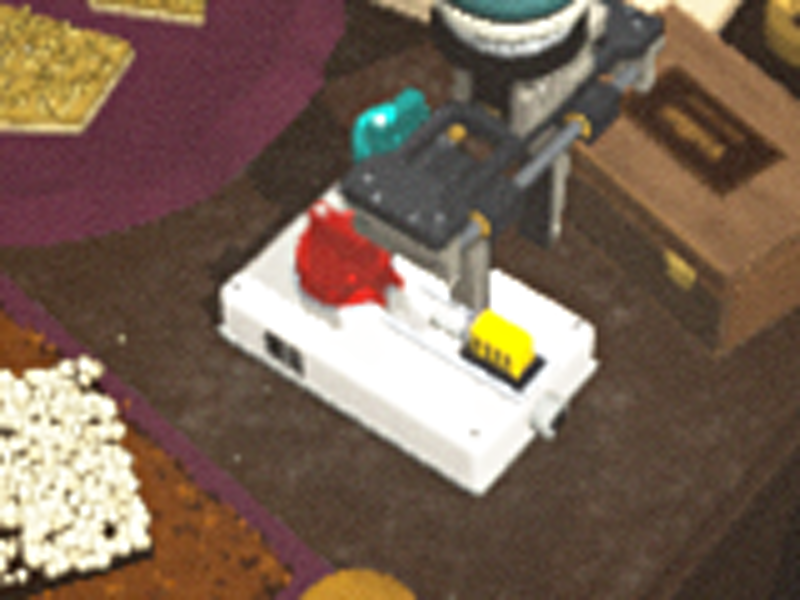

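{"name": "arm_command", "arguments": {
  "series": [
    {"dp": [-0.04, 0, 0], "dr": [0, 0, 0], "claw": 0.05},
    {"dp": [-0.08, 0, 0], "dr": [0, 0, 0], "claw": 0.05},
    {"dp": [-0.1155, 0, 0], "dr": [0, 0, 0], "claw": 0.05},
    {"dp": [-0.1155, 0, 0], "dr": [0, 0, 0], "claw": 0.05},
    {"dp": [-0.1155, 0, 0.02], "dr": [0, 0, 0], "claw": 0.05},
    {"dp": [-0.1155, 0, 0.04], "dr": [0, 0, 0], "claw": 0.05},
    {"dp": [-0.1155, 0, 0.04], "dr": [0, 0, 0], "claw": 0.05},
    {"dp": [-0.1155, 0, 0.04], "dr": [0, 0, 0], "claw": 0.05}
  ]
}}

```text
time_s: 7.37
tool_pos: [636.3, 57.0, 102.5]
orientation: [[-1.0, -0.001, -0.005], [-0.001, 1.0, -0.0], [0.005, -0.0, -1.0]]
force: [0.1, 0.1, 0.3]
grip_width: 0.546
```

```bash
python3 - <<'E'
from h import *
print(ctrl.read_state()["joints"])
for n in ("scene",):
    a=imaging.camera(n)[:,:,::-1]; cv2.imwrite(f"pics/{n}6.png",cv2.resize(a[130:250,240:400],None,fx=5,fy=5,interpolation=cv2.INTER_CUBIC))
E
```

```text
[ 19.881   40.8343 -40.1736  96.2747  30.9996  54.8529  58.1401]
```

View pics/scene6.png

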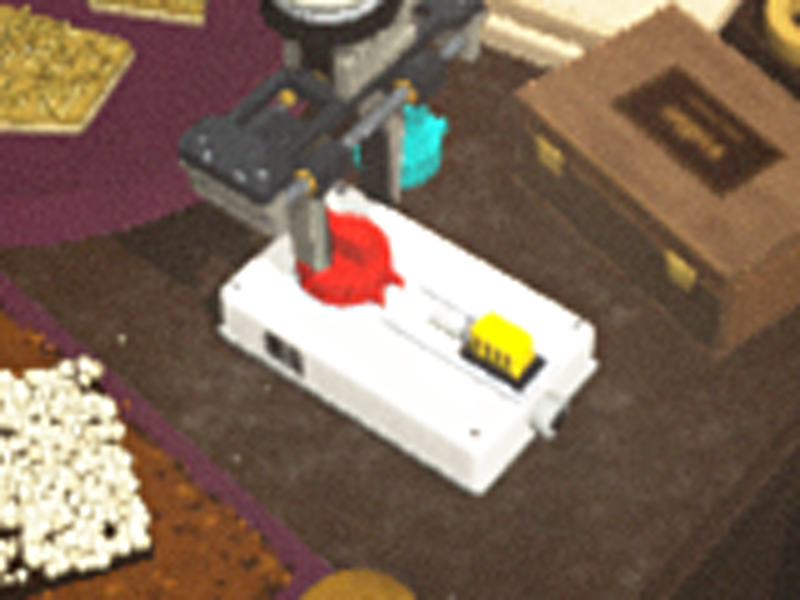

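{"name": "arm_command", "arguments": {
  "series": [
    {"dp": [-0.0027, 0, 0.006], "dr": [0, 0, 0], "claw": 0.05},
    {"dp": [-0.0027, 0, 0.012], "dr": [0, 0, 0], "claw": 0.05},
    {"dp": [-0.0027, 0, 0.0155], "dr": [0, 0, 0], "claw": 0.05},
    {"dp": [-0.0027, 0, 0.0155], "dr": [0, 0, 0], "claw": 0.05},
    {"dp": [-0.0027, 0, 0.0155], "dr": [0, 0, 0], "claw": 0.05}
  ]
}}

```text
time_s: 7.83
tool_pos: [640.9, 57.0, 89.4]
orientation: [[-1.0, -0.0, -0.0], [-0.0, 1.0, -0.0], [0.0, -0.0, -1.0]]
force: [-0.7, 0.0, 0.4]
grip_width: 0.544
```

{"name": "arm_command", "arguments": {
  "series": [
    {"dp": [0.0018, 0, 0.002], "dr": [0, 0, 0], "claw": 0.05},
    {"dp": [0.0018, 0, 0.002], "dr": [0, 0, 0], "claw": 0.05},
    {"dp": [0.0018, 0, 0.002], "dr": [0, 0, 0], "claw": 0.05},
    {"dp": [0.0018, 0, 0.002], "dr": [0, 0, 0], "claw": 0.05}
  ]
}}

```text
time_s: 8.17
tool_pos: [639.2, 57.1, 87.6]
orientation: [[-1.0, -0.0, 0.0], [-0.0, 1.0, -0.0], [-0.0, -0.0, -1.0]]
force: [-0.3, -0.9, -0.5]
grip_width: 0.544
```

{"name": "arm_command", "arguments": {
  "series": [
    {"dp": [0, 0, 0], "dr": [0, 0, 0], "claw": 0.03},
    {"dp": [0, 0, 0], "dr": [0, 0, 0], "claw": 0.005},
    {"dp": [0, 0, 0], "dr": [0, 0, 0], "claw": 0.005},
    {"dp": [0, 0, 0], "dr": [0, 0, 0], "claw": 0.005},
    {"dp": [0, 0, 0], "dr": [0, 0, 0], "claw": 0.005},
    {"dp": [0, 0, 0], "dr": [0, 0, 0], "claw": 0.005},
    {"dp": [0, 0, 0], "dr": [0, 0, 0], "claw": 0.005}
  ],
  "force": 35
}}

```text
time_s: 8.75
tool_pos: [639.2, 57.1, 87.5]
orientation: [[-1.0, -0.0, -0.0], [-0.0, 1.0, -0.0], [0.0, -0.0, -1.0]]
force: [0.0, 0.6, 0.5]
grip_width: 0.148
```

```bash
python3 - <<'E'
from h import *
s=ctrl.read_state();print(s["joints"],s["force"],s["torque"])
for n in ("scene",):
    a=imaging.camera(n)[:,:,::-1]; cv2.imwrite(f"pics/{n}7.png",cv2.resize(a[130:250,240:400],None,fx=5,fy=5,interpolation=cv2.INTER_CUBIC))
E
```

```text
[ 19.3711  41.9391 -39.4467  96.5136  31.9665  53.3354  57.4777] [0.0167 0.5625 0.4842] [ 0.0156 -0.1435 -0.0536]
```

View pics/scene7.png

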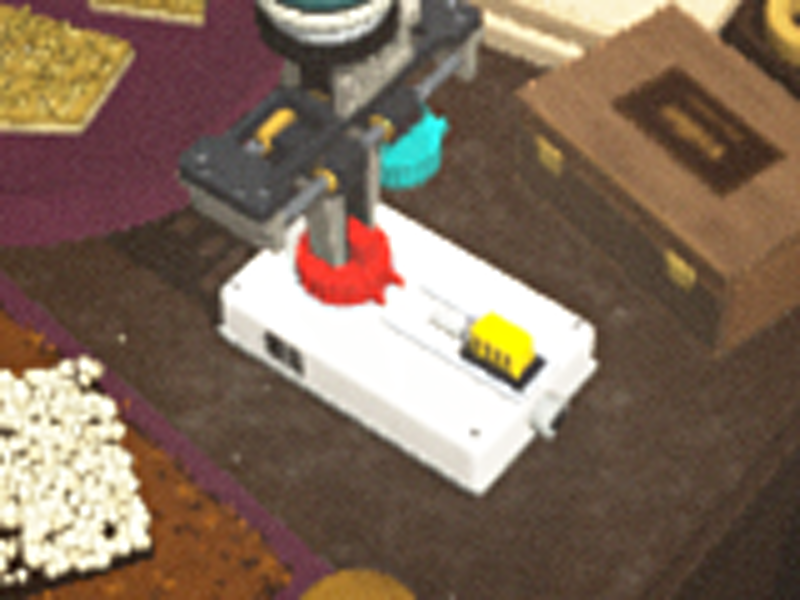

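{"name": "arm_command", "arguments": {
  "series": [
    {"dp": [0, 0, 0], "dr": [0, 0, 0.04], "claw": 0.005},
    {"dp": [0, 0, 0], "dr": [0, 0, 0.08], "claw": 0.005},
    {"dp": [0, 0, 0], "dr": [0, 0, 0.12], "claw": 0.005},
    {"dp": [0, 0, 0], "dr": [0, 0, 0.12], "claw": 0.005}
  ]
}}

```text
time_s: 9.13
tool_pos: [639.1, 57.1, 87.5]
orientation: [[-0.993, 0.12, -0.0], [0.12, 0.993, -0.0], [-0.0, -0.0, -1.0]]
force: [0.0, -0.8, 0.4]
grip_width: 0.147
```

```bash
python3 - <<'E'
from h import *
s=ctrl.read_state();print(s["joints"],s["force"],s["torque"])
E
```

```text
[ 18.3811  41.3868 -37.8897  96.5855  30.6517  52.8226  51.4777] [ 0.0044 -0.7828  0.3789] [ 0.0877 -0.1631 -0.0581]
```

Turned 0.12 rad with no resistance. Continuing in small steps.

{"name": "arm_command", "arguments": {
  "series": [
    {"dp": [0, 0, 0], "dr": [0, 0, 0.03], "claw": 0.005},
    {"dp": [0, 0, 0], "dr": [0, 0, 0.06], "claw": 0.005},
    {"dp": [0, 0, 0], "dr": [0, 0, 0.08], "claw": 0.005},
    {"dp": [0, 0, 0], "dr": [0, 0, 0.08], "claw": 0.005}
  ]
}}

```text
time_s: 9.47
tool_pos: [638.7, 57.4, 87.4]
orientation: [[-0.98, 0.198, -0.001], [0.198, 0.98, -0.0], [0.001, -0.0, -1.0]]
force: [-2.8, 0.6, 1.3]
grip_width: 0.149
```

```bash
python3 - <<'E'
from h import *
s=ctrl.read_state();print(s["joints"],s["force"],s["torque"])
E
```

```text
[ 17.7295  41.0408 -36.9011  96.6515  29.7749  52.5387  47.5843] [-2.7519  0.5972  1.2508] [0.1038 0.2789 0.0365]
```

{"name": "arm_command", "arguments": {
  "series": [
    {"dp": [0, 0, 0], "dr": [0, 0, 0.03], "claw": 0.005},
    {"dp": [0, 0, 0], "dr": [0, 0, 0.05], "claw": 0.005},
    {"dp": [0, 0, 0], "dr": [0, 0, 0.05], "claw": 0.005}
  ]
}}

```text
time_s: 9.72
tool_pos: [638.3, 57.9, 87.5]
orientation: [[-0.969, 0.246, -0.002], [0.246, 0.969, 0.0], [0.002, -0.0, -1.0]]
force: [-4.5, 1.6, 2.7]
grip_width: 0.151
```

```bash
python3 - <<'E'
from h import *
s=ctrl.read_state();print(s["joints"],s["force"],s["torque"])
E
```

```text
[ 17.3049  40.8207 -36.2853  96.7013  29.2058  52.3604  45.1188] [-4.4815  1.5627  2.7051] [0.342  0.9143 0.2123]
```

{"name": "arm_command", "arguments": {
  "series": [
    {"dp": [0, 0, 0], "dr": [0, 0, -0.08], "claw": 0.005},
    {"dp": [0, 0, 0], "dr": [0, 0, -0.16], "claw": 0.005},
    {"dp": [0, 0, 0], "dr": [0, 0, -0.25], "claw": 0.005},
    {"dp": [0, 0, 0], "dr": [0, 0, -0.33], "claw": 0.005},
    {"dp": [0, 0, 0], "dr": [0, 0, -0.4], "claw": 0.005},
    {"dp": [0, 0, 0], "dr": [0, 0, -0.45], "claw": 0.005},
    {"dp": [0, 0, 0], "dr": [0, 0, -0.45], "claw": 0.005}
  ]
}}

```text
time_s: 10.3
tool_pos: [639.9, 56.7, 87.5]
orientation: [[-0.98, -0.2, 0.001], [-0.2, 0.98, 0.0], [-0.001, 0.0, -1.0]]
force: [0.1, -0.2, 1.1]
grip_width: 0.145
```

```bash
python3 - <<'E'
from h import *
s=ctrl.read_state();print(s["joints"],s["force"],s["torque"])
E
```

```text
[ 20.9992  42.9238 -42.0046  96.3626  34.1882  54.195   67.4995] [ 0.1346 -0.1625  1.1233] [ 0.0977 -0.1059  0.0109]
```

{"name": "arm_command", "arguments": {
  "series": [
    {"dp": [0, 0, 0], "dr": [0, 0, -0.04], "claw": 0.005},
    {"dp": [0, 0, 0], "dr": [0, 0, -0.08], "claw": 0.005},
    {"dp": [0, 0, 0], "dr": [0, 0, -0.12], "claw": 0.005},
    {"dp": [0, 0, 0], "dr": [0, 0, -0.15], "claw": 0.005},
    {"dp": [0, 0, 0], "dr": [0, 0, -0.15], "claw": 0.005}
  ]
}}

```text
time_s: 10.72
tool_pos: [639.7, 56.8, 87.5]
orientation: [[-0.94, -0.342, 0.001], [-0.342, 0.94, 0.0], [-0.001, -0.0, -1.0]]
force: [0.9, -0.5, 0.3]
grip_width: 0.149
```

```bash
python3 - <<'E'
from h import *
s=ctrl.read_state();print(s["joints"],s["force"],s["torque"])
E
```

```text
[ 22.0932  43.6456 -43.8252  96.3032  35.7593  54.8995  74.871 ] [ 0.9001 -0.4698  0.2919] [ 0.0619 -0.1111  0.0445]
```

{"name": "arm_command", "arguments": {
  "series": [
    {"dp": [0, 0, 0], "dr": [0, 0, -0.06], "claw": 0.005},
    {"dp": [0, 0, 0], "dr": [0, 0, -0.12], "claw": 0.005},
    {"dp": [0, 0, 0], "dr": [0, 0, -0.18], "claw": 0.005},
    {"dp": [0, 0, 0], "dr": [0, 0, -0.24], "claw": 0.005},
    {"dp": [0, 0, 0], "dr": [0, 0, -0.3], "claw": 0.005},
    {"dp": [0, 0, 0], "dr": [0, 0, -0.36], "claw": 0.005},
    {"dp": [0, 0, 0], "dr": [0, 0, -0.42], "claw": 0.005},
    {"dp": [0, 0, 0], "dr": [0, 0, -0.48], "claw": 0.005},
    {"dp": [0, 0, 0], "dr": [0, 0, -0.48], "claw": 0.005}
  ]
}}

```text
time_s: 11.47
tool_pos: [639.6, 56.8, 87.5]
orientation: [[-0.675, -0.738, 0.001], [-0.738, 0.675, 0.0], [-0.0, -0.0, -1.0]]
force: [1.5, 0.8, 0.9]
grip_width: 0.147
```

```bash
python3 - <<'E'
from h import *
s=ctrl.read_state();print(s["joints"],s["force"],s["torque"])
for n in ("scene",):
    a=imaging.camera(n)[:,:,::-1]; cv2.imwrite(f"pics/{n}8.png",cv2.resize(a[130:250,240:400],None,fx=5,fy=5,interpolation=cv2.INTER_CUBIC))
E
```

```text
[ 25.4547  46.2305 -49.6076  96.0847  40.7767  57.3795  98.9685] [1.4586 0.7865 0.9344] [ 0.1256 -0.0949 -0.0102]
```

View pics/scene8.png

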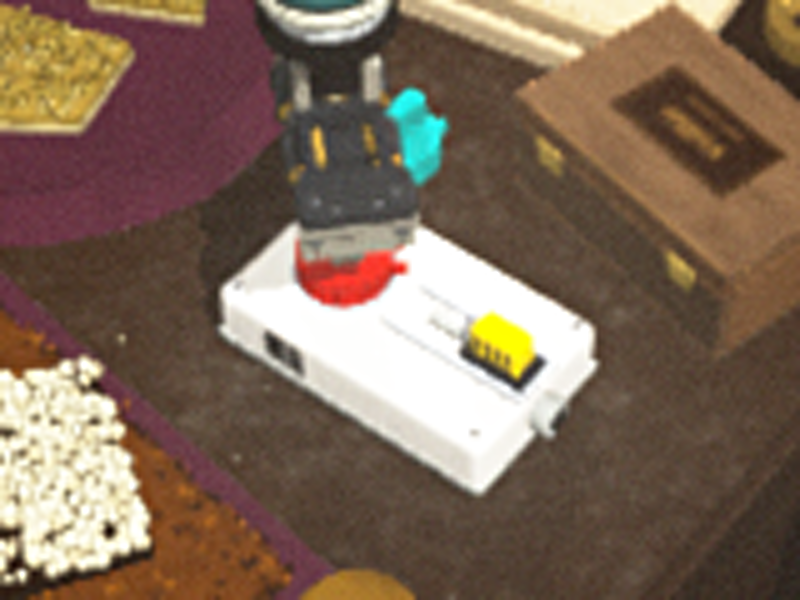

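{"name": "arm_command", "arguments": {
  "series": [
    {"dp": [0, 0, 0], "dr": [0, 0, -0.05], "claw": 0.005},
    {"dp": [0, 0, 0], "dr": [0, 0, -0.1], "claw": 0.005},
    {"dp": [0, 0, 0], "dr": [0, 0, -0.15], "claw": 0.005},
    {"dp": [0, 0, 0], "dr": [0, 0, -0.2], "claw": 0.005},
    {"dp": [0, 0, 0], "dr": [0, 0, -0.25], "claw": 0.005},
    {"dp": [0, 0, 0], "dr": [0, 0, -0.3], "claw": 0.005},
    {"dp": [0, 0, 0], "dr": [0, 0, -0.36], "claw": 0.005},
    {"dp": [0, 0, 0], "dr": [0, 0, -0.36], "claw": 0.005}
  ]
}}

```text
time_s: 12.18
tool_pos: [639.4, 56.8, 87.5]
orientation: [[-0.373, -0.928, 0.0], [-0.928, 0.373, -0.0], [-0.0, -0.0, -1.0]]
force: [-0.1, -0.0, 1.5]
grip_width: 0.145
```

```bash
python3 - <<'E'
from h import *
s=ctrl.read_state();print(s["joints"],s["force"],s["torque"])
E
```

```text
[ 27.6633  48.3157 -53.7004  95.9477  44.3772  59.414  117.1774] [-0.1435 -0.035   1.4923] [ 0.0379 -0.0628  0.0416]
```

{"name": "arm_command", "arguments": {
  "series": [
    {"dp": [0, 0, -0.002], "dr": [0, 0, 0], "claw": 0.005},
    {"dp": [0, 0, -0.004], "dr": [0, 0, 0], "claw": 0.005},
    {"dp": [0, 0, -0.006], "dr": [0, 0, 0], "claw": 0.005},
    {"dp": [0, 0, -0.006], "dr": [0, 0, 0], "claw": 0.005}
  ]
}}

```text
time_s: 12.52
tool_pos: [639.3, 57.0, 93.9]
orientation: [[-0.373, -0.928, 0.0], [-0.928, 0.373, -0.0], [0.0, -0.001, -1.0]]
force: [-0.4, -0.4, -1.5]
grip_width: 0.15
```

Lifts with only the cap's weight on the wrist. Continuing up 100 mm.

{"name": "arm_command", "arguments": {
  "series": [
    {"dp": [0, 0, -0.008], "dr": [0, 0, 0], "claw": 0.005},
    {"dp": [0, 0, -0.02], "dr": [0, 0, 0], "claw": 0.005},
    {"dp": [0, 0, -0.035], "dr": [0, 0, 0], "claw": 0.005},
    {"dp": [0, 0, -0.05], "dr": [0, 0, 0], "claw": 0.005},
    {"dp": [0, 0, -0.065], "dr": [0, 0, 0], "claw": 0.005},
    {"dp": [0, 0, -0.08], "dr": [0, 0, 0], "claw": 0.005},
    {"dp": [0, 0, -0.09], "dr": [0, 0, 0], "claw": 0.005},
    {"dp": [0, 0, -0.097], "dr": [0, 0, 0], "claw": 0.005},
    {"dp": [0, 0, -0.1], "dr": [0, 0, 0], "claw": 0.005},
    {"dp": [0, 0, -0.1], "dr": [0, 0, 0], "claw": 0.005},
    {"dp": [0, 0, -0.1], "dr": [0, 0, 0], "claw": 0.005},
    {"dp": [0, 0, -0.1], "dr": [0, 0, 0], "claw": 0.005},
    {"dp": [0, 0, -0.1], "dr": [0, 0, 0], "claw": 0.005},
    {"dp": [0, 0, -0.1], "dr": [0, 0, 0], "claw": 0.005}
  ]
}}

```text
time_s: 13.68
tool_pos: [638.9, 57.1, 192.8]
orientation: [[-0.371, -0.928, -0.001], [-0.928, 0.371, -0.0], [0.0, 0.001, -1.0]]
force: [-0.9, -0.2, -0.9]
grip_width: 0.148
```

```bash
python3 - <<'E'
from h import *
s=ctrl.read_state();print(s["joints"],s["dq"],s["force"],s["torque"])
for n in ("scene",):
    a=imaging.camera(n)[:,:,::-1]; cv2.imwrite(f"pics/{n}9.png",cv2.resize(a[100:260,200:400],None,fx=4,fy=4,interpolation=cv2.INTER_CUBIC))
E
```

```text
[ 30.4649  42.0935 -58.9366  91.9459  38.1536  68.28   121.4788] [-0.0596 -0.0568 -0.0945 -0.1514  0.0726  0.024   0.0384] [-0.9047 -0.1525 -0.904 ] [ 0.1385 -0.048   0.027 ]
```

View pics/scene9.png

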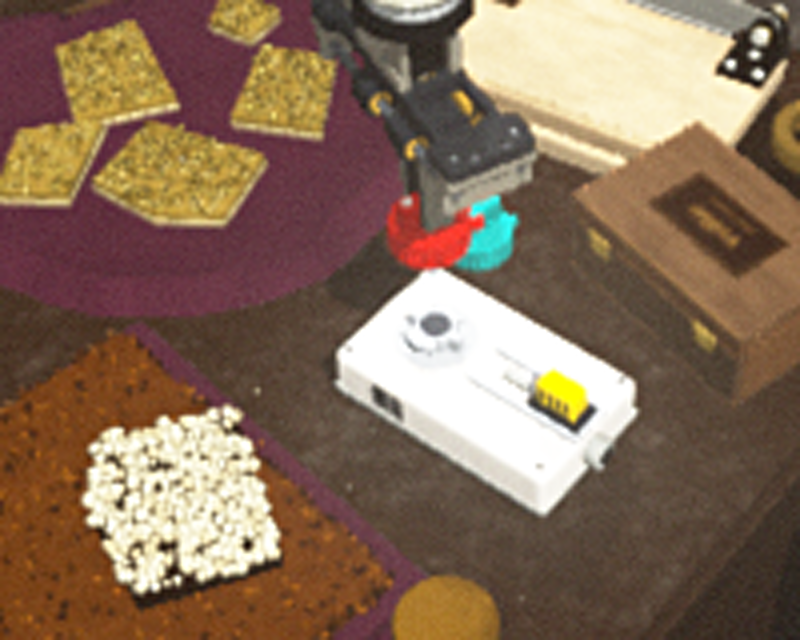

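The picture shows the red cap level in the fingers at about (430,240). The port at (435,325) is open, and the yellow lock sits at its end at (560,395).

```bash
python3 -c "
from station import ctrl
print(ctrl.hand_in())"
```

```text
the job is handed in; nothing more can be done
None
```

The doser is ready for filling: the lock is at its end stop and the red cap is off, held level in the gripper about 105 mm above the doser's top. I handed the job in at about 14 s of the 61 s; it reports no verdict.

- **Lock:** I slid it about 34 mm away from the cap until it stopped against 13.6 N. Later pictures show it still at the end.
- **Cap:** Clockwise from above, resistance built up by about 0.25 rad (0.2 N m about the vertical, 4.5 N sideways), so I stopped there. Anticlockwise it turned freely to about 1.19 rad and lifted off with almost no force on the wrist.
- **Final checks:** The opening reads about 13.6 mm, which matches the 14 mm wing. The tool is vertical and the joints are essentially still. The last picture shows the port open and the cap clear of the doser. The tin is where it was; I did not check the stamp or pencil in that last picture, but the arm did not go near either.

**What disagreed:** The scene camera's view shifted during the first arm move while its calibration stayed the same. From then on I used it only for looking, not for measuring. Before the shift its y readings for the lock and cap were about 3 mm off the top camera's. The grip on the lock (y = 57.1 mm) agreed with the top camera.

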